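# Fit the capacitor and hold the cover over the control box

### The job

Stand the blue capacitor upright in the black clamp ring inside the open white control box and let go of it. Then pick up the metal cover by its green grip and finish holding it still and level, hovering about 20 mm above the rim of the box without touching it, with its four corner holes lined up over the box's four threaded holes (either way round), so that I can start the screws; keep hold of it. Leave everything else on the bench where it is.

Things in the scene. Friction and masses are not known exactly. Their poses are not given: they have to be found in the camera images.
- blue_can_mid (a point): Blue electrolytic capacitor can, an upright cylinder 30 mm in diameter and 56 mm tall with a bare metal disc on top, about 60 g, loose, standing on the bench between the box and the cover. Point at its centre, 28 mm above its underside; z axis up along the can.
- clamp_ring (a point): Black clamp ring on the floor inside the control box: inner diameter 39 mm, outer 47 mm, flaring at the top to about 47 mm inside and 55 mm outside, 15 mm tall. Point on the ring's axis at the box's inner floor, on which the can must stand (5 mm above the bench). It lies 20 mm from the middle of the box along the box's +x axis; the ring is open below to that floor. z up.
- enclosure_mouth (a point): Open white control box, fixed to the bench, 180 mm long (its x axis) by 140 mm wide (its y axis) by 72 mm tall, walls and floor 5 mm; 20 mm square pillars with brass threaded inserts stand in its four inside corners, flush with the rim. Point at the middle of the open top, level with the rim (72 mm above the bench); z up.
- thread_a (a point): Threaded hole (brass insert 13 mm, thread 7 mm) in the top of one corner pillar of the box, at rim height, at +78 mm, +58 mm in x and y of the box from enclosure_mouth. The four threaded holes stand at +-78, +-58 mm.
- thread_b (a point): Threaded hole in the diagonally opposite pillar, at -78 mm, -58 mm in x and y of the box from enclosure_mouth.
- cover_grip (a point): Bare metal cover plate of the box, 180 mm (its x) by 140 mm (its y) by 4 mm, about 0.3 kg, loose, lying flat on the bench. An upright green grip stands in its middle: 50 mm long along the cover's x, 18 mm thick along its y, its top 48 mm above the plate's underside. Point at the middle of the grip, 30 mm above the plate's underside; z up. Pinch the grip across its 18 mm thickness.
- hole_a (a point): Through hole, 10 mm in diameter, in one corner of the cover, at the plate's underside, at +78 mm, +58 mm in x and y of the cover from the grip. The four holes are at +-78, +-58 mm, the same pattern as the threads.
- hole_b (a point): Hole in the diagonally opposite corner of the cover, at -78 mm, -58 mm in x and y of the cover from the grip, at the plate's underside.
- black_can_mid (a point): Black capacitor can, same size as the blue one (30 mm in diameter, 56 mm tall), loose, to be left alone. Point at its centre.
- relay_mid (a point): Orange relay with a black foot, 28 x 28 x 44 mm, loose, to be left alone. Point at its centre.
- screwdriver: Loose screwdriver lying on the bench, to be left alone.
- meter: Yellow hand-held meter, 140 x 70 x 38 mm, lying on its back, to be left alone. Origin at the centre of its underside.
- heatsink: Finned aluminium heat sink, 60 x 80 x 32 mm, loose, to be left alone. Origin at the centre of its underside.
- screw_tray: Blue three-part tray, 90 x 120 x 30 mm, loose, to be left alone. Origin at the centre of its underside.
- paste_jar: Small jar, 52 mm in diameter and 50 mm tall, loose, to be left alone. Origin at the centre of its underside.
Things that resemble listed ones, but are neither listed nor needed, are in the scene too. Of the things shaped like the part that bears cover_grip, the aluminium one is meant.

How it is judged:
On the way:
1. the blue capacitor stands upright in the clamp ring, released (horizontal distance between blue_can_mid and clamp_ring below 0.006 m and z of blue_can_mid in the frame of clamp_ring below 0.032 m and angle between blue_can_mid's own z axis and vertical below 0.1 rad and contact force between the fingers and blue_can below 0.1 N and linear speed of blue_can below 0.02 m/s), for 0.2 s.
At the end, for the whole second after the job is handed in: Gripper holds the cover still, level within 0.08 rad, underside 7 to 40 mm above the rim, touching neither box nor capacitor, hole_a and hole_b each within 5 mm sideways of opposite threads (either way round); blue capacitor in the ring within 6 mm, down within 4 mm, upright within 0.1 rad (horizontal distance between blue_can_mid and clamp_ring below 0.006 m and z of blue_can_mid in the frame of clamp_ring below 0.032 m and angle between blue_can_mid's own z axis and vertical below 0.1 rad and ((horizontal distance between hole_a and thread_a below 0.005 m and horizontal distance between hole_b and thread_b below 0.005 m) or (horizontal distance between hole_a and thread_b below 0.005 m and horizontal distance between hole_b and thread_a below 0.005 m)) and z of cover_grip in the frame of enclosure_mouth between 0.037 and 0.07 m and angle between cover_grip's own z axis and vertical below 0.08 rad and linear speed of cover below 0.02 m/s and angular speed of cover below 0.15 rad/s and contact force between the fingers and cover above 1 N and contact force between cover and enclosure below 0.05 N and contact force between cover and blue_can below 0.05 N); the arm keeps its last pose, push and grip.
It fails at once if a bystander (black capacitor, relay, screwdriver, meter, heat sink, tray or jar) is moved by more than 30 mm (distance of any of black_can_mid, relay_mid, screwdriver, meter, heatsink, screw_tray, paste_jar from where it was at the start of the episode above 0.03 m).
It also fails if it takes over 67 s, if anything falls off the work surface, if the arm or the gripper's body presses on something with over 40 N, if the wrist force passes 120 N, or if a joint passes its speed limit or range.

### The arm

A 6-joint arm with a two-finger parallel gripper is mounted at the origin on the work surface. World frame = base frame: x ahead of the robot, y to its left, z up, the work surface at z = 0. Lengths are in m, angles in rad, forces in N, time in s.
With the tool pointing down it reaches from about 0.225 to 0.875 m from the base axis. Payload 3.4 kg.
Tool frame: the origin (TCP) lies midway between the tips of the shut fingers; the grasp point (between the pads) lies 19 mm behind it; x points along the fingers, z is the direction in which the jaws open and shut, and the axes are right-handed (so a half turn about x gives the same grasp; the last joint's range is limited). The gripper opens to 85 mm and grips with 20 to 120 N. Pads are 22 mm wide; open, the fingers measure 114 mm over their backs; the gripper's body (76 mm by 85 mm) begins 54 mm behind the grasp point. The pads swing forward as they close: fully open they stand 13 mm farther back than shut.
Start: joints at [1.214, 0.276, 1.505, -0, 1.361, -0.121], TCP at [0.134, 0.559, 0.231] pointing down, gripper open.
Joint ranges: [-2.89, 2.89], [-0.75, 2.08], [0.22, 2.7], [-1.18, 4.32], [0.11, 2.71], [-2.7, 2.7]. Speed limits (rad/s): [2.57, 2.57, 3.14, 3.14, 3.14, 3.14].

### API

Orientations are given as a unit quaternion [w, x, y, z].
In Python, from rig import manip, eyes gives the robot as it stands. The module is installed in compiled form; this text tells all that it offers.
- The arm moves only by the shell command python3 -m crank 'ROWS' [FORCE]. ROWS is JSON, a list of rows, each a list of 7 numbers: the shift along the tool's x, y, z in cm, then the turn, a rotation vector about the tool's x, y, z in degrees, then the finger opening in cm, from 0 to 8.54. A call has 1 to 5 rows; each row is the pose to reach, as a shift and turn from the pose commanded when the call began, along the tool's axes at that moment; what a row does not reach only later rows make up. A row lasts 1/8 s, in which the tool goes at most 62.5 mm and 10.7 degrees, less where a joint would pass 70% of its speed; a pose out of reach is approached as far as the arm can. A call with a gripper value outside its range is refused whole. The fingers move at their own pace and stop on an object; FORCE is the grip in N (left out, the last holds). Time passes only in rows, so rows that repeat a pose let the fingers close. It gives the time, the measured TCP pose, the force and the opening at its end, in the units of the state.
- manip.get_state(): the state, without advancing time (a new reading comes with each control period).
- eyes.get_image(name): name is "side" or "top" or "wrist"; returns a dict with "color" (384x512x3 uint8, blue, green, red), "z_map" (384x512 float32, m along the optical axis (not along the pixel's ray), 0 where there is no reading), "vertical_fov" (degrees; the focal length in pixels is half the picture's height over the tangent of half this angle, whatever the lens; pixels are square), "cx", "cy" (the principal point, pixels), "eye" and "attitude" of the camera in the world. Camera axes: x right, y up, looking along -z (the intrinsics and any distortion apply to the point x, -y, -z); pixel columns grow to the right and rows downward; lengths in m; the calibration is good to about 2 mm. A picture is of the moment at which its call begins.
- manip.sign_off(): hands the job in, once; it reports no verdict.
The state is a dict: "clock": time; "qpos": joint angles; "qd": joint speeds; "effort": joint torques, N m; "position": TCP position; "ee_rot": TCP orientation; "contact_force": force on the tool from outside, world axes, zero at the start; "moment": the same for the moment, N m; "width": finger opening in m.
Only numpy, scipy, OpenCV 4.12 (cv2) and the standard library are available. Lean on these libraries where they do the work, as an engineer would, in place of code of your own. Each camera call takes 0.05 s, during which the arm holds its last target.

## Working session

There is one attempt and no reset: what is moved stays moved. The work goes in short steps, Python scripts to look and compute and a shell command to move; the robot and the scene stay as the last step left them, time stands still between calls to the robot, and variables do not carry over. Pictures are saved under pics/ and viewed, and the job is handed in when it is done.

```bash
mkdir -p pics; ls
python3 - <<'E'
from rig import manip, eyes
import cv2
s=manip.get_state(); print(s)
for n in ["side","top","wrist"]:
    d=eyes.get_image(n); cv2.imwrite(f"pics/{n}0.png",d["color"])
    print(n,d["vertical_fov"],d["cx"],d["cy"],d["eye"],d["attitude"],[k for k in d])
E
```

```text
pics
{'clock': 0.0, 'qpos': array([ 1.21400254e+00,  2.76602142e-01,  1.50614577e+00,  8.23298883e-06,
        1.36072268e+00, -1.21017714e-01]), 'qd': array([-0.00040467,  0.00014504, -0.00049155, -0.00046794,  0.00052186,
        0.00091115]), 'effort': array([-3.08517365e-04, -4.16777050e+01, -2.45797223e+01, -1.36876946e-05,
        1.12489332e-02,  6.88169266e-06]), 'position': array([0.13414011, 0.55857681, 0.23043062]), 'ee_rot': array([ 0.55476861, -0.43806399,  0.55590607,  0.43737875]), 'contact_force': array([-0.19795227, -0.1255963 ,  0.47874368]), 'moment': array([-0.06248006, -0.05855202,  0.02893124]), 'width': 0.08540200344882558}
side 49.2436092997366 257.9479137679674 192.49351313772914 [ 0.29433204 -0.74447292  0.98901132] [ 0.92477841  0.34394794 -0.05059776 -0.15467572] ['color', 'z_map', 'vertical_fov', 'cx', 'cy', 'eye', 'attitude']
top 43.34740123372201 258.0767208845333 192.29182158586246 [ 0.43960984 -0.00316474  1.59501341] [-0.70602217 -0.02742229  0.01650036  0.70746622] ['color', 'z_map', 'vertical_fov', 'cx', 'cy', 'eye', 'attitude']
wrist 65.66360731865706 255.7808576010899 187.39259319158256 [0.07082353 0.57350762 0.37370652] [ 0.77892731 -0.10245426 -0.07951824  0.61355703] ['color', 'z_map', 'vertical_fov', 'cx', 'cy', 'eye', 'attitude']
```

View pics/top0.png

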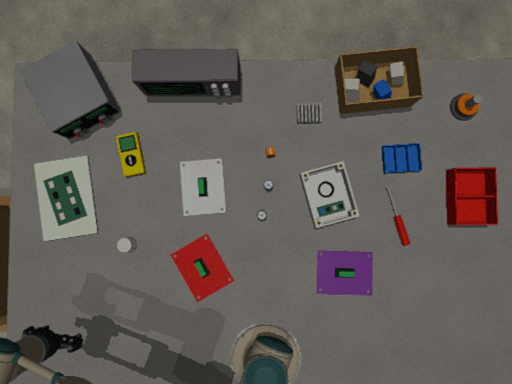

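View pics/side0.png

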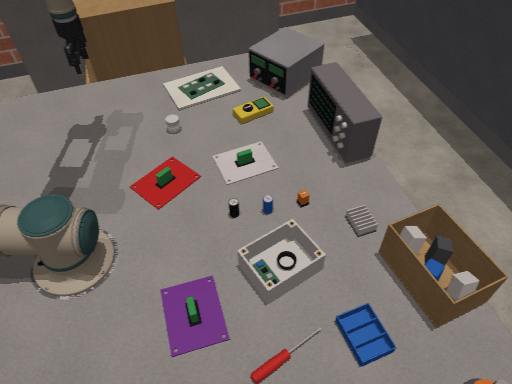

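View pics/wrist0.png

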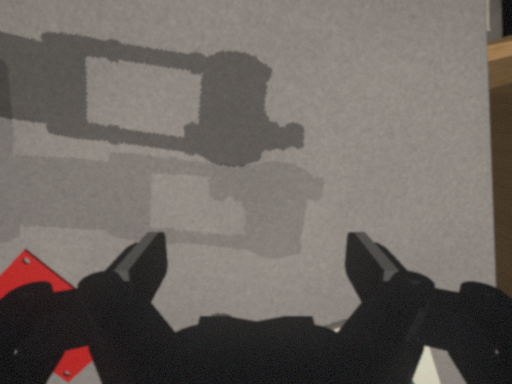

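```bash
cat > h.py <<'E'
import numpy as np, cv2
from scipy.spatial.transform import Rotation as R
from rig import manip, eyes
def rot(q): return R.from_quat(np.asarray(q)[[1,2,3,0]]).as_matrix()
def f(d): return 192/np.tan(np.radians(d["vertical_fov"]/2))
def onplane(d,uv,z):
    uv=np.atleast_2d(np.asarray(uv,float)); F=f(d)
    c=np.c_[(uv[:,0]-d["cx"])/F,-(uv[:,1]-d["cy"])/F,-np.ones(len(uv))]
    w=c@rot(d["attitude"]).T; e=d["eye"]; t=(z-e[2])/w[:,2]
    return e+w*t[:,None]
def proj(d,P):
    c=(np.atleast_2d(P)-d["eye"])@rot(d["attitude"]); F=f(d)
    return np.c_[d["cx"]+F*c[:,0]/-c[:,2], d["cy"]-F*c[:,1]/-c[:,2]]
def cloud(d):
    v,u=np.mgrid[:384,:512]; F=f(d); z=d["z_map"]
    c=np.stack([(u-d["cx"])/F*z,-(v-d["cy"])/F*z,-z],-1)
    return c@rot(d["attitude"]).T+d["eye"]
E
python3 - <<'E'
from h import *
import pickle
for n in ["top","side"]:
    d=eyes.get_image(n); pickle.dump(d,open(f"pics/{n}.pkl","wb"))
    P=cloud(d); hsv=cv2.cvtColor(d["color"],cv2.COLOR_BGR2HSV)
    np.set_printoptions(precision=4,suppress=True)
    x0,y0,x1,y1=dict(top=(170,140,370,240),side=(200,130,360,310))[n]
    c=cv2.resize(d["color"][y0:y1,x0:x1],None,fx=4 if n=="top" else 3.3,fy=4 if n=="top" else 3.3,interpolation=cv2.INTER_CUBIC); cv2.imwrite(f"pics/{n}_crop.png",c)
    sub=P[y0:y1,x0:x1].reshape(-1,3)
    print(n,"bench z med",np.median(sub[:,2]))
    H,S,V=cv2.split(hsv)
    win=np.zeros(H.shape,bool); win[y0:y1,x0:x1]=1
    for nm,m in [("green",(H>50)&(H<75)&(S>150)&win),("blue",(H>105)&(H<130)&(S>120)&win),("orange",(H>5)&(H<20)&(S>150)&win)]:
        k,l,st,ce=cv2.connectedComponentsWithStats(m.astype(np.uint8))
        for i in range(1,k):
            if st[i,4]>8:
                q=P[l==i]; print(nm,st[i],ce[i],"mean",q.mean(0),"zmax",q[:,2].max())
E
```

```text
top bench z med 0.0006776463806299482
green [199 179   7  16  96] [201.8125 186.4167] mean [0.5556 0.2023 0.0434] zmax 0.05718518602262912
blue [319 210   5   4  12] [321.     211.1667] mean [ 0.4758 -0.1844  0.0116] zmax 0.020269394492035797
orange [266 147   9  10  57] [269.9825 151.4035] mean [ 0.6691 -0.018   0.0394] zmax 0.05012625108460966
side bench z med 0.00024407319804170546
green [237 149  15  16 162] [244.4753 156.5802] mean [0.5535 0.1937 0.0373] zmax 0.9890113176228383
blue [263 200   9  14  98] [267.2551 207.1531] mean [ 0.5549 -0.0222  0.0296] zmax 0.05670086072809433
blue [257 262   6   5  24] [259.4167 263.8333] mean [ 0.4745 -0.1859  0.0131] zmax 0.016675402587318144
blue [352 306   8   4  17] [356.5882 308.1765] mean [ 0.6565 -0.3887  0.0249] zmax 0.031422267769657064
orange [298 190  11  15 123] [302.8699 197.4228] mean [ 0.6637 -0.0297  0.0397] zmax 0.9890113176228383
```

View pics/top_crop.png

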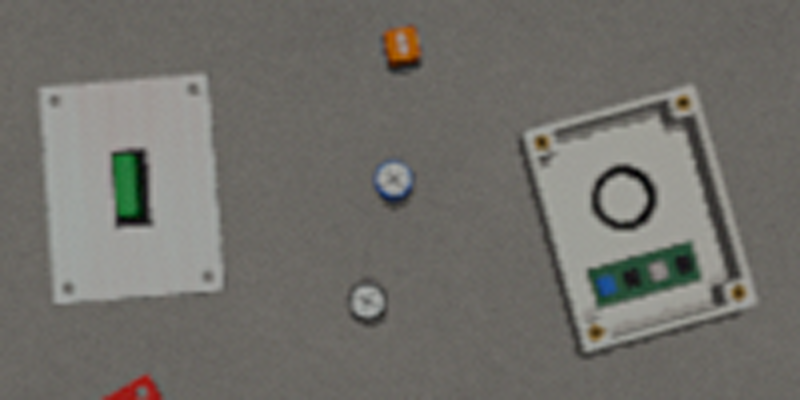

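View pics/side_crop.png

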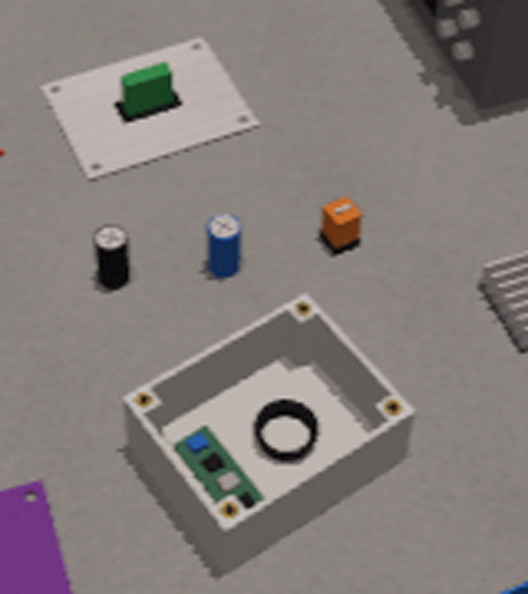

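Run:
```python
from h import *
import pickle
np.set_printoptions(precision=4,suppress=True)
T=pickle.load(open("pics/top.pkl","rb"));S=pickle.load(open("pics/side.pkl","rb"))
t=lambda p:(np.array(p)+.5)/4-.5+[170,140]
s=lambda p:(np.array(p)+.5)/3.3-.5+[200,130]
def fit(nm,a,b):
  for n,q in (("top",a),("side",b)):
    q=q.copy(); c=q[:,:2].mean(0); print(nm,n,q[:,:2].tolist(),"c",c)
    for i,j in((0,1),(1,2),(2,3),(3,0)):
        v=q[j,:2]-q[i,:2]; print("  edge",np.linalg.norm(v).round(4),np.degrees(np.arctan2(v[1],v[0])).round(2))
fit("box",onplane(T,t([(541,142),(683,102),(738,292),(596,331)]),.072),onplane(S,s([(304,309),(392,407),(229,510),(144,400)]),.072))
fit("cover",onplane(T,t([(55,100),(193,89),(208,277),(68,288)]),.004),onplane(S,s([(196,46),(243,120),(96,167),(56,89)]),.004))
print("ring",onplane(T,t([(624,197)]),.02),onplane(S,s([(286,424)]),.02), onplane(S,s([(286,417)]),.02))
print("blue",onplane(T,t([(394,180)]),.056),onplane(S,s([(224,227)]),.056))
print("black",onplane(T,t([(367,301)]),.056),onplane(S,s([(112,238)]),.056))
```

```text
box top [[0.5883810792203291, -0.12773981361360215], [0.6197826626070474, -0.2400614536050785], [0.4696310462400831, -0.2813243340789234], [0.4392395697414637, -0.169736237672814]] c [ 0.5293 -0.2047]
  edge 0.1166 -74.38
  edge 0.1557 -164.63
  edge 0.1157 105.24
  edge 0.1549 15.73
box side [[0.587393998904958, -0.12876484738699567], [0.6168526142112922, -0.23902961740119033], [0.4673660053733707, -0.2811617039185136], [0.43678803912069925, -0.16958063113877808]] c [ 0.5271 -0.2046]
  edge 0.1141 -75.04
  edge 0.1553 -164.26
  edge 0.1157 105.33
  edge 0.156 15.16
cover top [[0.6312655592964043, 0.2692240405281432], [0.6400461603419603, 0.1545632882680001], [0.484141205694596, 0.1416199902739446], [0.47530021287690066, 0.25721714162708126]] c [0.5577 0.2057]
  edge 0.115 -85.62
  edge 0.1564 -175.25
  edge 0.1159 94.37
  edge 0.1564 4.4
cover side [[0.6290026444888273, 0.2707926309100763], [0.6382601300876625, 0.15326125303190619], [0.4828411930197301, 0.1410413689291472], [0.47425141277548855, 0.2577021749246493]] c [0.5561 0.2057]
  edge 0.1179 -85.5
  edge 0.1559 -175.5
  edge 0.117 94.21
  edge 0.1553 4.84
ring [[ 0.5482 -0.1992  0.02  ]] [[ 0.5472 -0.1969  0.02  ]] [[ 0.5496 -0.1907  0.02  ]]
blue [[ 0.5598 -0.0116  0.056 ]] [[ 0.5593 -0.0117  0.056 ]]
black [[0.4633 0.0102 0.056 ]] [[0.4628 0.0089 0.056 ]]
```

```bash
cat > go.py <<'E'
import sys
from h import *
np.set_printoptions(precision=3,suppress=True)
def go(x,y,z,jaw):
    s=manip.get_state(); A=rot(s["ee_rot"]); p=s["position"]
    js=np.degrees(np.arctan2(A[1,2],A[0,2])); tilt=np.degrees(np.arccos(-A[2,0]))
    print("clock",s["clock"],"pos",p,"jaw",js.round(2),"tilt",tilt.round(2),"w",s["width"],"F",s["contact_force"],"q",s["qpos"])
    j=np.radians(jaw+ (180 if abs((jaw-js+180)%360-180)>90 else 0))
    Z=np.array([np.cos(j),np.sin(j),0]); X=np.array([0,0,-1.]); T=np.c_[X,np.cross(Z,X),Z]
    print("shift cm",A.T@(np.array([x,y,z])-p)*100,"rot deg",np.degrees(R.from_matrix(A.T@T).as_rotvec()))
if __name__=="__main__": go(*map(float,sys.argv[1:5]))
E
python3 go.py 0.5595 -0.0116 0.20 105.3; python3 go.py 0.5595 -0.0116 0.20 75
```

```text
clock 0.25 pos [0.134 0.559 0.231] jaw 76.49 tilt 0.05 w 0.08576754483734009 F [-0.121  0.084 -0.053] q [ 1.214  0.276  1.505  0.     1.361 -0.121]
shift cm [  3.121 -54.676 -45.532] rot deg [-28.81   -0.048  -0.02 ]
clock 0.25 pos [0.134 0.559 0.231] jaw 76.49 tilt 0.05 w 0.08576754483734009 F [-0.121  0.084 -0.053] q [ 1.214  0.276  1.505  0.     1.361 -0.121]
shift cm [  3.121 -54.676 -45.532] rot deg [ 1.49  -0.051 -0.006]
```

```bash
python3 -m crank '[[0,-5,-4.1,-6,0,0,8.5],[0,-10,-8.2,-10,0,0,8.5],[0,-15,-12.3,-15,0,0,8.5],[0,-20,-16.4,-20,0,0,8.5],[0,-23,-19,-24,0,0,8.5]]' 30; python3 go.py 0.5595 -0.0116 0.20 105.3
```

```text
clock: 0.88
position: [0.3146, 0.3187, 0.2314]
ee_rot: [-0.452, 0.544, -0.452, -0.544]
contact_force: [-0.1, 1.1, -0.1]
width: 0.0849
clock 0.875 pos [0.315 0.319 0.231] jaw 100.58 tilt 0.04 w 0.08490349665673784 F [-0.091  1.097 -0.1  ] q [ 0.636  0.082  1.753 -0.     1.306 -1.119]
shift cm [  3.159 -17.999 -36.964] rot deg [-4.716 -0.006  0.042]
```

```bash
python3 -m crank '[[0,-2.5,-5,-3,0,0,8.5],[0,-5,-10,-5,0,0,8.5],[0,-7.5,-15.4,-5,0,0,8.5],[0,-10,-20.5,-5,0,0,8.5],[0,-12.5,-25.7,-5,0,0,8.5]]' && python3 go.py 0.5595 -0.0116 0.20 105.3
```

```text
clock: 1.5
position: [0.4842, 0.0891, 0.2314]
ee_rot: [-0.428, 0.563, -0.428, -0.563]
contact_force: [0.9, 0.4, 0.5]
width: 0.0848
clock 1.5 pos [0.484 0.089 0.231] jaw 105.47 tilt 0.04 w 0.08478843985996355 F [0.85  0.406 0.521] q [ 0.04   0.15   1.672  0.     1.318 -1.801]
shift cm [  3.14   -4.573 -11.71 ] rot deg [0.169 0.02  0.037]
```

```bash
python3 -m crank '[[0,-2.5,-5,0,0,0,8.5],[0,-4,-8.5,0,0,0,8.5],[0,-5.4,-11.2,0,0,0,8.5],[0,-5.4,-11.2,0,0,0,8.5]]' && python3 go.py 0.5595 -0.0116 0.20 105.3
python3 - <<'E'
from h import *
d=eyes.get_image("wrist"); cv2.imwrite("pics/w1.png",d["color"])
for n,P in dict(blue=[.5595,-.0116,.056],black=[.463,.0095,.056]).items(): print(n,proj(d,P))
E
```

```text
clock: 2.0
position: [0.5665, -0.0045, 0.2307]
ee_rot: [-0.429, 0.562, -0.429, -0.562]
contact_force: [0.2, 0.5, -0.3]
width: 0.0851
clock 2.0 pos [ 0.566 -0.005  0.231] jaw 105.34 tilt 0.02 w 0.08514519517918065 F [ 0.181  0.518 -0.311] q [-0.131  0.264  1.524 -0.     1.354 -1.969]
shift cm [ 3.066  0.86  -0.495] rot deg [ 0.043 -0.011 -0.012]
blue [[251.70668053 162.50328405]]
black [[296.94831693  76.53755248]]
```

View pics/w1.png

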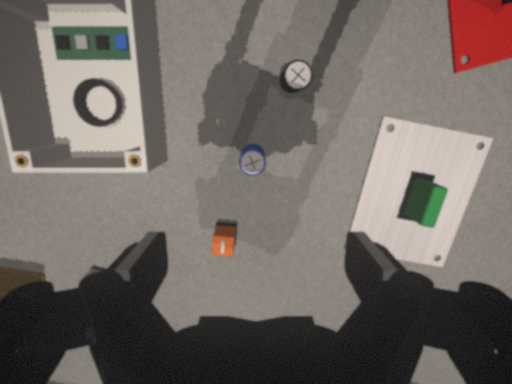

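```bash
python3 - <<'E'
from h import *
np.set_printoptions(precision=4,suppress=True)
d=eyes.get_image("wrist")
H,S,V=cv2.split(cv2.cvtColor(d["color"],cv2.COLOR_BGR2HSV))
# disc: bright low-sat near
m=((S<70)&(V>110)).astype(np.uint8); m[:145]=0;m[178:]=0;m[:,:236]=0;m[:,268:]=0
M=cv2.moments(m,True);print(M["m00"]); uv=(M["m10"]/M["m00"],M["m01"]/M["m00"]); print(uv,onplane(d,uv,.056))
print("brass",onplane(d,[(20.5,160.5),(134.5,160.5)],.072))
print("cover holes",onplane(d,[(391,128),(484,146),(437.5,258)],.004))
E
python3 go.py 0.559 -0.0105 0.15 105.3
```

```text
690.0
(251.39420289855073, 165.47246376811594) [[ 0.5613 -0.0097  0.056 ]]
brass [[ 0.616  -0.2397  0.072 ]
 [ 0.5851 -0.1272  0.072 ]]
cover holes [[0.4809 0.1446 0.004 ]
 [0.4709 0.2643 0.004 ]
 [0.6278 0.2724 0.004 ]]
clock 2.1 pos [ 0.565 -0.003  0.231] jaw 105.46 tilt 0.1 w 0.08516082898231404 F [-0.728 -0.63   0.656] q [-0.128  0.261  1.527  0.001  1.355 -1.969]
shift cm [ 8.088  0.746 -0.624] rot deg [ 0.16   0.071 -0.07 ]
```

```bash
python3 -m crank '[[3,0.7,-0.6,0,0,0,8.5],[8,0.7,-0.6,0,0,0,8.5],[10.5,0.7,-0.6,0,0,0,8.5],[10.5,0.7,-0.6,0,0,0,8.5]]' && python3 go.py 0.5585 -0.0110 0.025 105.3
python3 - <<'E'
from h import *
d=eyes.get_image("wrist"); cv2.imwrite("pics/w2.png",d["color"])
E
```

```text
clock: 2.6
position: [0.5576, -0.0091, 0.1246]
ee_rot: [0.427, -0.561, 0.428, 0.565]
contact_force: [-0.2, -0.1, 1.1]
width: 0.085
clock 2.6 pos [ 0.558 -0.009  0.125] jaw 105.56 tilt 0.3 w 0.08503291240090119 F [-0.162 -0.055  1.147] q [-0.141  0.333  1.703  0.     1.111 -1.984]
shift cm [ 9.964 -0.083 -0.231] rot deg [ 0.261  0.14  -0.267]
```

View pics/w2.png

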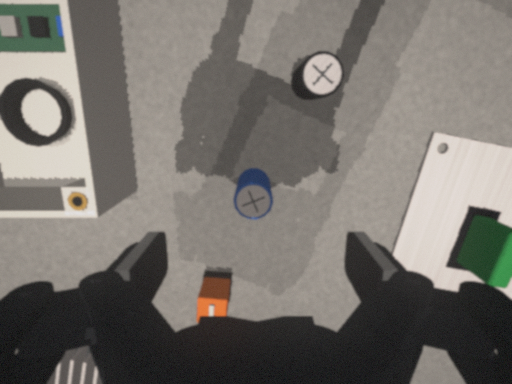

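```bash
python3 - <<'E'
from h import *
np.set_printoptions(precision=4,suppress=True)
d=eyes.get_image("wrist"); print(onplane(d,(253.5,201),.056),onplane(d,(77.5,200.5),.072),onplane(d,(34,110),.02))
E
python3 go.py 0.5585 -0.0110 0.025 105.3
```

```text
[[ 0.5617 -0.0111  0.056 ]] [[ 0.5891 -0.1302  0.072 ]] [[ 0.5457 -0.2003  0.02  ]]
clock 2.7 pos [ 0.56  -0.01   0.127] jaw 105.55 tilt 0.08 w 0.08489924273871838 F [-0.239  0.095  0.899] q [-0.142  0.331  1.698  0.     1.111 -1.984]
shift cm [10.235  0.223 -0.068] rot deg [ 0.247 -0.016  0.075]
```

```bash
python3 -m crank '[[3,0.1,-0.1,0,0,0,8.5],[6,0.1,-0.1,0,0,0,8.5],[9,0.1,-0.1,0,0,0,8.5],[10.1,0.1,-0.1,0,0,0,8.5],[10.1,0.1,-0.1,0,0,0,8.5]]' && python3 -m crank '[[0,0,0,0,0,0,2],[0,0,0,0,0,0,2],[0,0,0,0,0,0,2],[0,0,0,0,0,0,2],[0,0,0,0,0,0,2]]' 30; python3 go.py 0.5595 -0.0110 0.13 105.3
python3 - <<'E'
from h import *
d=eyes.get_image("wrist"); cv2.imwrite("pics/w3.png",d["color"])
E
```

```text
clock: 3.32
position: [0.56, -0.0116, 0.026]
ee_rot: [-0.428, 0.563, -0.428, -0.563]
contact_force: [-0.1, 0.1, -0.1]
width: 0.0852
clock: 3.95
position: [0.5599, -0.0116, 0.026]
ee_rot: [-0.428, 0.563, -0.428, -0.562]
contact_force: [-1.2, 0.8, 5.3]
width: 0.029
clock 3.95 pos [ 0.56  -0.012  0.026] jaw 105.49 tilt 0.07 w 0.028977209643716917 F [-1.215  0.76   5.288] q [-0.145  0.443  1.821  0.     0.877 -1.986]
shift cm [-10.399   0.005   0.069] rot deg [ 0.186 -0.014  0.066]
```

View pics/w3.png

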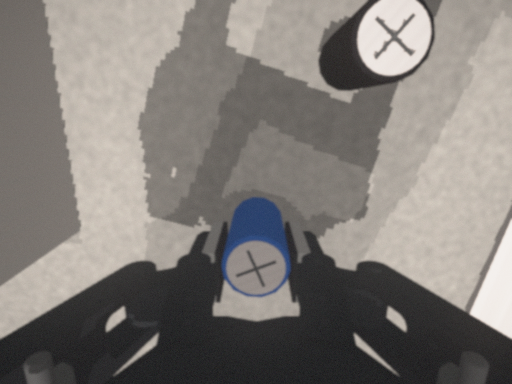

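```bash
python3 -m crank '[[-1,0,0,0,0,0,2],[-4,0,0,0,0,0,2],[-8,0,0,0,0,0,2],[-12,0,0,0,0,0,2],[-12,0,0,0,0,0,2]]' 30; python3 go.py 0.5473 -0.1993 0.146 105.2
```

```text
clock: 4.62
position: [0.5618, -0.0121, 0.1489]
ee_rot: [-0.429, 0.565, -0.427, -0.56]
contact_force: [-0.4, 0.4, -0.7]
width: 0.0289
clock 4.625 pos [ 0.562 -0.012  0.149] jaw 105.49 tilt 0.44 w 0.028941780828232976 F [-0.44   0.368 -0.696] q [-0.145  0.311  1.669 -0.     1.154 -1.987]
shift cm [  0.296   6.397 -17.655] rot deg [ 0.294 -0.176  0.4  ]
```

```bash
python3 -m crank '[[0,1.3,-4,0,0,0,2],[0,2.8,-8.5,0,0,0,2],[0,4.7,-13.5,0,0,0,2],[0,5.8,-16.5,0,0,0,2],[0,6.2,-17.7,0,0,0,2]]' 30; python3 -m crank '[[0,0,0,0,0,0,2],[0,0,0,0,0,0,2],[0,0,0,0,0,0,2]]'; python3 go.py 0.5473 -0.1993 0.146 105.2
python3 - <<'E'
from h import *
d=eyes.get_image("wrist"); cv2.imwrite("pics/w4.png",d["color"])
d=eyes.get_image("side"); cv2.imwrite("pics/s4.png",cv2.resize(d["color"][130:310,200:360],None,fx=3.3,fy=3.3,interpolation=cv2.INTER_CUBIC))
E
```

```text
clock: 5.25
position: [0.5459, -0.2002, 0.1439]
ee_rot: [0.429, -0.561, 0.429, 0.563]
contact_force: [0.9, 0.2, -0.9]
width: 0.0294
clock: 5.62
position: [0.547, -0.1974, 0.1453]
ee_rot: [0.428, -0.563, 0.427, 0.563]
contact_force: [0.2, 0.4, -0.4]
width: 0.0292
clock 5.625 pos [ 0.547 -0.197  0.145] jaw 105.58 tilt 0.04 w 0.029157655942519647 F [ 0.24   0.414 -0.438] q [-0.466  0.345  1.625  0.     1.171 -2.309]
shift cm [-0.075  0.021 -0.19 ] rot deg [ 0.382  0.036 -0.002]
```

View pics/w4.png

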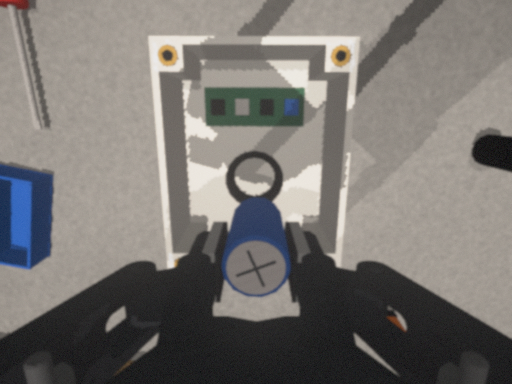

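View pics/s4.png

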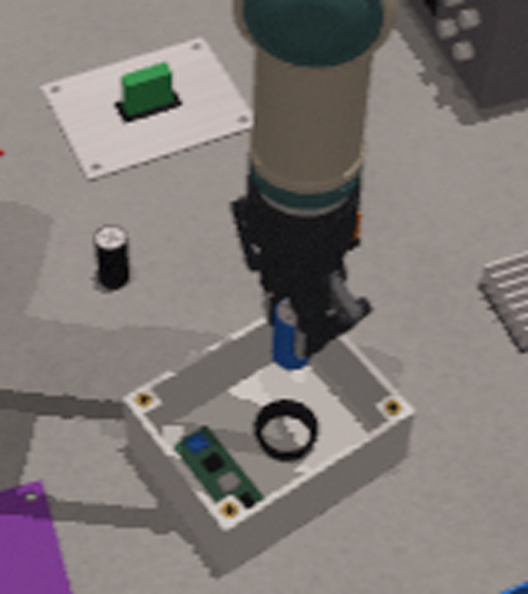

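```bash
python3 - <<'E'
from h import *
np.set_printoptions(precision=4,suppress=True)
d=eyes.get_image("wrist"); print("can",onplane(d,(257,267),.175),"ring",onplane(d,(254.5,180),.02));b=onplane(d,[(168,55.5),(341,56)],.072);print(b)
v=b[1]-b[0];print(np.linalg.norm(v),np.degrees(np.arctan2(v[1],v[0])), "mid",b.mean(0), "box c",b.mean(0)[:2]+.078*np.array([v[1],-v[0]])/np.linalg.norm(v[:2]))
d=eyes.get_image("wrist");print("can",onplane(d,(257,267),.175),"ring",onplane(d,(254.5,180),.02))
E
python3 go.py 0.5473 -0.1993 0.146 105.2
```

```text
can [[ 0.547  -0.1979  0.175 ]] ring [[ 0.5466 -0.1997  0.02  ]]
[[ 0.467  -0.2819  0.072 ]
 [ 0.4361 -0.1696  0.072 ]]
0.11654486689849905 105.36987032277236 mid [ 0.4516 -0.2257  0.072 ] box c [ 0.5268 -0.2051]
can [[ 0.547  -0.1981  0.175 ]] ring [[ 0.5466 -0.1999  0.02  ]]
clock 5.825 pos [ 0.547 -0.198  0.145] jaw 105.54 tilt 0.01 w 0.029093122150282685 F [-0.861 -0.874 -1.027] q [-0.467  0.345  1.625  0.     1.171 -2.309]
shift cm [-0.059  0.007 -0.116] rot deg [0.345 0.002 0.014]
```

```bash
python3 -m crank '[[0,0,-0.15,0,0,0,2],[4,0,-0.15,0,0,0,2],[7,0,-0.15,0,0,0,2],[9,0,-0.15,0,0,0,2],[9,0,-0.15,0,0,0,2]]' 30; python3 go.py 0.547 -0.1995 0.031 105.35
python3 - <<'E'
from h import *
d=eyes.get_image("wrist"); cv2.imwrite("pics/w5.png",d["color"])
E
```

```text
clock: 6.45
position: [0.5462, -0.1998, 0.0538]
ee_rot: [0.428, -0.561, 0.428, 0.564]
contact_force: [0.0, -0.4, -0.5]
width: 0.0289
clock 6.45 pos [ 0.546 -0.2    0.054] jaw 105.48 tilt 0.22 w 0.028924743343034513 F [ 0.002 -0.368 -0.455] q [-0.47   0.437  1.738  0.     0.97  -2.311]
shift cm [ 2.276 -0.095 -0.004] rot deg [ 0.133  0.152 -0.16 ]
```

View pics/w5.png

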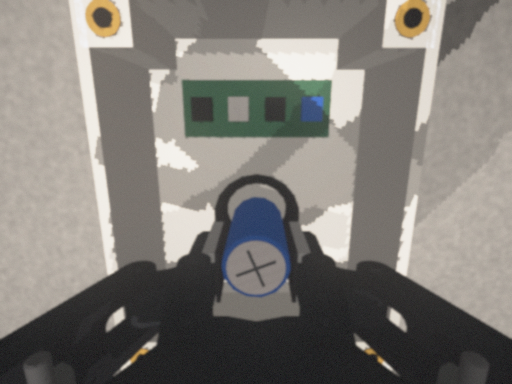

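```bash
python3 -m crank '[[0.8,0,0,0,0,0,2],[1.5,0,0,0,0,0,2],[2.0,0,0,0,0,0,2],[2.3,0,0,0,0,0,2],[2.3,0,0,0,0,0,2]]' 30; python3 go.py 0.547 -0.1995 0.031 105.35
python3 - <<'E'
from h import *
d=eyes.get_image("wrist"); cv2.imwrite("pics/w6.png",d["color"])
E
```

```text
clock: 7.12
position: [0.5472, -0.2002, 0.0321]
ee_rot: [0.428, -0.563, 0.428, 0.563]
contact_force: [-0.1, -0.3, -0.7]
width: 0.0292
clock 7.125 pos [ 0.547 -0.2    0.032] jaw 105.49 tilt 0.03 w 0.029210979519418524 F [-0.112 -0.301 -0.726] q [-0.47   0.462  1.761  0.     0.918 -2.311]
shift cm [0.106 0.001 0.071] rot deg [ 0.139  0.021 -0.015]
```

View pics/w6.png

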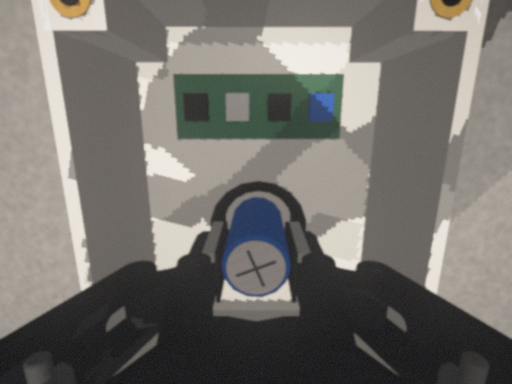

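```bash
python3 -m crank '[[0.1,0,0,0,0,0,2],[0.2,0,0,0,0,0,2],[0.2,0,0,0,0,0,2]]' 30;  python3 -m crank '[[0,0,0,0,0,0,3.3],[0,0,0,0,0,0,4.5],[0,0,0,0,0,0,5],[0,0,0,0,0,0,5]]' 30; python3 go.py 0.547 -0.1995 0.031 105.35
python3 - <<'E'
from h import *
d=eyes.get_image("wrist"); cv2.imwrite("pics/w7.png",d["color"])
E
```

```text
clock: 7.55
position: [0.5476, -0.2003, 0.031]
ee_rot: [-0.428, 0.563, -0.428, -0.563]
contact_force: [-1.4, -0.1, 4.3]
width: 0.0291
clock: 8.05
position: [0.5473, -0.2002, 0.0301]
ee_rot: [0.428, -0.563, 0.428, 0.563]
contact_force: [1.0, 0.1, 0.2]
width: 0.0498
clock 8.05 pos [ 0.547 -0.2    0.03 ] jaw 105.49 tilt 0.01 w 0.049843350767560995 F [0.961 0.073 0.152] q [-0.47   0.465  1.763  0.     0.914 -2.311]
shift cm [-0.088  0.009  0.078] rot deg [ 0.139  0.014 -0.006]
```

View pics/w7.png

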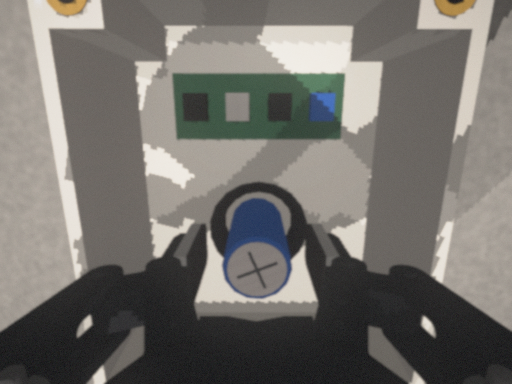

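```bash
python3 -m crank '[[-1,0,0,0,0,0,5],[-4,0,0,0,0,0,5],[-9,0,0,0,0,0,5],[-14,0,0,0,0,0,5],[-18,0,0,0,0,0,5]]';  python3 go.py 0.5565 0.2055 0.19 94.6
python3 - <<'E'
from h import *
d=eyes.get_image("wrist"); cv2.imwrite("pics/w8.png",d["color"])
E
```

```text
clock: 8.72
position: [0.5477, -0.2004, 0.2134]
ee_rot: [-0.428, 0.564, -0.428, -0.562]
contact_force: [-0.6, 0.0, -0.1]
width: 0.0501
clock 8.725 pos [ 0.548 -0.2    0.213] jaw 105.49 tilt 0.17 w 0.05010481175980613 F [-0.561  0.033 -0.141] q [-0.47   0.297  1.52   0.     1.322 -2.311]
shift cm [  2.295 -11.684  38.89 ] rot deg [10.891 -0.101  0.142]
```

View pics/w8.png

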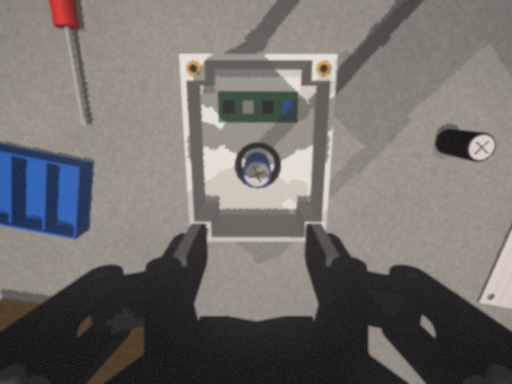

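```bash
python3 - <<'E'
from h import *
np.set_printoptions(precision=4,suppress=True)
d=eyes.get_image("wrist"); print("can",onplane(d,(257.5,173),.061),"ring",onplane(d,(258,165.5),.02));b=onplane(d,[(193,68.5),(323,68.5)],.072)
v=b[1]-b[0];print(np.linalg.norm(v),np.degrees(np.arctan2(v[1],v[0])), "box c",b.mean(0)[:2]+.078*np.array([v[1],-v[0]])/np.linalg.norm(v[:2]))
E
python3 -m crank '[[0,-1.7,5.5,2,0,0,7],[0,-3.5,11.5,4,0,0,8],[0,-5.3,17.5,6,0,0,8.5],[0,-7.1,23.5,8,0,0,8.5],[0,-8.9,29.5,9,0,0,8.5]]'; python3 go.py 0.5565 0.2055 0.19 94.6
```

```text
can [[ 0.5512 -0.2016  0.061 ]] ring [[ 0.5514 -0.201   0.02  ]]
0.11815347301384578 105.39358389500504 box c [ 0.5302 -0.2072]
clock: 9.45
position: [0.5537, 0.1091, 0.21]
ee_rot: [0.471, -0.527, 0.471, 0.527]
contact_force: [1.7, -0.4, -0.2]
width: 0.0851
clock 9.45 pos [0.554 0.109 0.21 ] jaw 96.44 tilt 0.02 w 0.08514633676940525 F [ 1.697 -0.361 -0.212] q [ 0.071  0.273  1.563 -0.     1.306 -1.612]
shift cm [ 2.004 -1.359  9.548] rot deg [ 1.842 -0.002 -0.016]
```

```bash
python3 -m crank '[[0,-0.7,5,1,0,0,8.5],[0,-1.2,8.5,1.8,0,0,8.5],[0,-1.35,9.5,1.8,0,0,8.5],[0,-1.35,9.5,1.8,0,0,8.5],[0,-1.35,9.5,1.8,0,0,8.5]]'; python3 go.py 0.5565 0.2055 0.15 94.6
python3 - <<'E'
from h import *
d=eyes.get_image("wrist"); cv2.imwrite("pics/w9.png",d["color"])
E
```

```text
clock: 10.07
position: [0.5569, 0.2017, 0.2102]
ee_rot: [-0.479, 0.52, -0.48, -0.52]
contact_force: [0.4, 0.3, 0.5]
width: 0.0853
clock 10.075 pos [0.557 0.202 0.21 ] jaw 94.62 tilt 0.05 w 0.0852938215987762 F [0.402 0.307 0.542] q [ 0.231  0.314  1.502 -0.001  1.326 -1.421]
shift cm [6.016 0.008 0.385] rot deg [ 0.023 -0.046 -0.028]
```

View pics/w9.png

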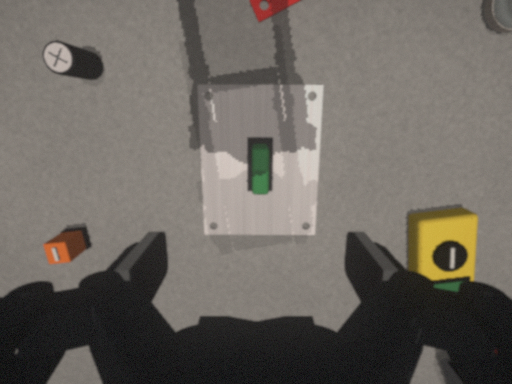

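Run:
```python
from h import *
np.set_printoptions(precision=4,suppress=True)
for k in range(2):
    d=eyes.get_image("wrist"); b=onplane(d,[(208.5,97),(312,96.5),(306,226.5),(213.5,226.5)],.004)[:,:2]
    print(b.mean(0),[ (np.linalg.norm(b[i-1]-b[i]).round(4),np.degrees(np.arctan2(*(b[i]-b[i-1])[::-1])).round(2)) for i in range(4)], manip.get_state()["position"])
    print("grip top",onplane(d,(261,180),.048))
```

```text
[0.5572 0.206 ] [(np.float64(0.1561), np.float64(-175.48)), (np.float64(0.1163), np.float64(94.82)), (np.float64(0.1567), np.float64(4.57)), (np.float64(0.1165), np.float64(-85.43))] [0.5571 0.2017 0.2103]
grip top [[0.5646 0.2071 0.048 ]]
[0.5573 0.2061] [(np.float64(0.1562), np.float64(-175.49)), (np.float64(0.1164), np.float64(94.81)), (np.float64(0.1567), np.float64(4.57)), (np.float64(0.1165), np.float64(-85.45))] [0.5571 0.2019 0.2104]
grip top [[0.5647 0.2072 0.048 ]]
```

```bash
python3 -m crank '[[4,0,0.4,0,0,0,8.5],[9,0,0.4,0,0,0,7],[13,0,0.4,0,0,0,6],[14,0,0.4,0,0,0,6],[14,0,0.4,0,0,0,6]]'; python3 go.py 0.557 0.206 0.014 94.6
python3 - <<'E'
from h import *
d=eyes.get_image("wrist"); cv2.imwrite("pics/w10.png",d["color"])
E
```

```text
clock: 10.85
position: [0.5571, 0.2068, 0.0706]
ee_rot: [-0.479, 0.52, -0.479, -0.52]
contact_force: [-0.1, 0.6, 0.5]
width: 0.0597
clock 10.85 pos [0.557 0.207 0.071] jaw 94.65 tilt 0.01 w 0.059697600965133595 F [-0.149  0.613  0.459] q [ 0.238  0.433  1.693  0.     1.015 -1.414]
shift cm [ 5.658  0.018 -0.078] rot deg [0.052 0.004 0.007]
```

View pics/w10.png

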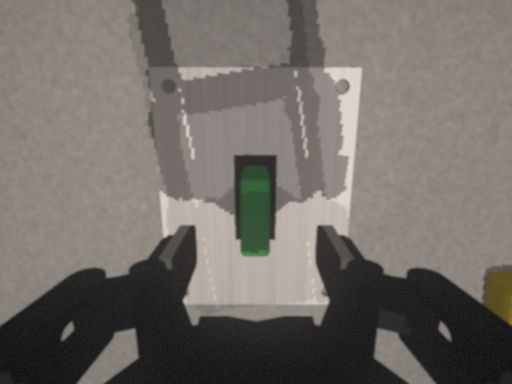

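```bash
python3 -m crank '[[2,0,0,0,0,0,6],[4,0,0,0,0,0,6],[5.4,0,0,0,0,0,6],[5.7,0,0,0,0,0,6],[5.7,0,0,0,0,0,6]]'; python3 -m crank '[[0,0,0,0,0,0,3],[0,0,0,0,0,0,2],[0,0,0,0,0,0,1],[0,0,0,0,0,0,1],[0,0,0,0,0,0,1]]' 70; python3 go.py 0.557 0.206 0.15 94.6
```

```text
clock: 11.52
position: [0.5573, 0.2073, 0.014]
ee_rot: [-0.48, 0.52, -0.479, -0.52]
contact_force: [-0.5, 0.1, 0.8]
width: 0.0596
clock: 12.15
position: [0.5572, 0.2071, 0.014]
ee_rot: [-0.479, 0.52, -0.479, -0.52]
contact_force: [-0.0, 0.2, 5.2]
width: 0.0173
clock 12.15 pos [0.557 0.207 0.014] jaw 94.7 tilt 0.07 w 0.017311377741295278 F [-0.     0.222  5.202] q [ 0.239  0.497  1.753 -0.     0.89  -1.414]
shift cm [-13.6     0.009  -0.112] rot deg [0.098 0.003 0.074]
```

```bash
python3 -m crank '[[-1,0,0,0,0,0,1],[-3,0,0,0,0,0,1],[-6,0,0,0,0,0,1],[-10,0,0,0,0,0,1],[-14,0,0,0,0,0,1]]'; python3 -m crank '[[0,0,0,0,0,0,1],[0,0,0,0,0,0,1],[0,0,0,0,0,0,1]]'; python3 go.py 0.5285 -0.205 0.154 105.3
python3 - <<'E'
from h import *
d=eyes.get_image("wrist"); cv2.imwrite("pics/w11.png",d["color"])
d=eyes.get_image("side"); cv2.imwrite("pics/s11.png",d["color"])
E
```

```text
clock: 12.78
position: [0.5559, 0.2071, 0.154]
ee_rot: [0.479, -0.52, 0.48, 0.52]
contact_force: [-0.1, -0.2, -3.4]
width: 0.0171
clock: 13.15
position: [0.5552, 0.2068, 0.1512]
ee_rot: [0.478, -0.519, 0.48, 0.521]
contact_force: [-0.1, -0.6, -2.6]
width: 0.0168
clock 13.15 pos [0.555 0.207 0.151] jaw 94.69 tilt 0.24 w 0.016768096127813645 F [-0.072 -0.595 -2.604] q [ 0.239  0.358  1.589  0.     1.199 -1.414]
shift cm [ -0.233   6.03  -40.825] rot deg [-10.609  -0.007  -0.244]
```

View pics/w11.png

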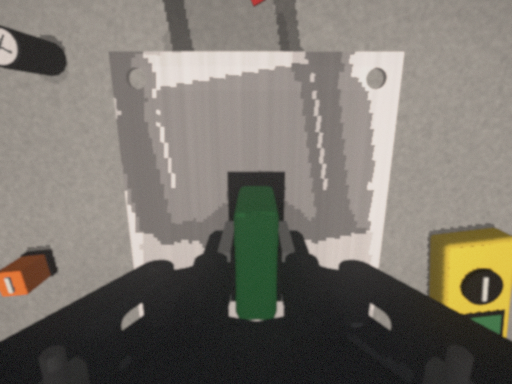

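View pics/s11.png

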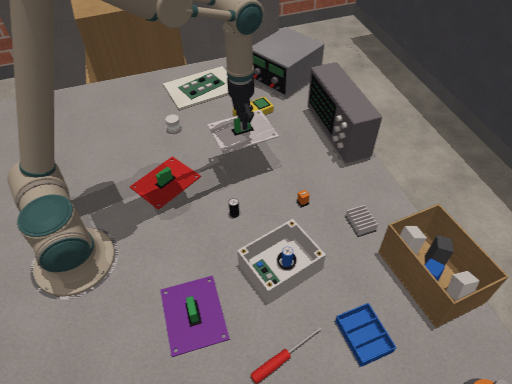

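```bash
python3 -m crank '[[0,0.5,-4,-2,0,0,1],[0,1.3,-9,-4,0,0,1],[0,2.2,-14.5,-6,0,0,1],[0,3,-20,-8,0,0,1],[0,3.8,-25.5,-10,0,0,1]]' 70; python3 go.py 0.528 -0.205 0.154 105.3
```

```text
clock: 13.88
position: [0.5391, -0.0517, 0.1526]
ee_rot: [0.432, -0.56, 0.432, 0.56]
contact_force: [0.6, -0.2, -1.8]
width: 0.0175
clock 13.875 pos [ 0.539 -0.052  0.153] jaw 104.77 tilt 0.06 w 0.017474666158629602 F [ 0.566 -0.242 -1.793] q [-0.224  0.283  1.701  0.     1.159 -2.053]
shift cm [ -0.149   4.979 -14.543] rot deg [-0.533  0.037 -0.047]
```

```bash
python3 -m crank '[[0,1.7,-5,-0.5,0,0,1],[0,3.4,-10,-0.5,0,0,1],[0,4.6,-13.5,-0.5,0,0,1],[0,5,-14.6,-0.5,0,0,1],[0,5,-14.6,-0.5,0,0,1]]' 70; python3 -m crank '[[0,0,0,0,0,0,1],[0,0,0,0,0,0,1],[0,0,0,0,0,0,1]]'; python3 go.py 0.528 -0.205 0.106 105.3
python3 - <<'E'
from h import *
import pickle
for n in ("wrist","side","top"):
    d=eyes.get_image(n); pickle.dump(d,open(f"pics/{n}12.pkl","wb")); c=d["color"]
    if n=="side": c=cv2.resize(c[130:310,200:360],None,fx=3.3,fy=3.3,interpolation=cv2.INTER_CUBIC)
    if n=="top": c=cv2.resize(c[130:260,270:400],None,fx=4.5,fy=4.5,interpolation=cv2.INTER_CUBIC)
    cv2.imwrite(f"pics/{n}12.png",c)
E
```

```text
clock: 14.5
position: [0.528, -0.204, 0.1526]
ee_rot: [0.43, -0.561, 0.43, 0.562]
contact_force: [-0.6, -0.5, -2.8]
width: 0.0169
clock: 14.88
position: [0.5285, -0.2031, 0.1534]
ee_rot: [-0.429, 0.562, -0.429, -0.562]
contact_force: [-0.1, 0.6, -2.6]
width: 0.0171
clock 14.875 pos [ 0.528 -0.203  0.153] jaw 105.27 tilt 0.02 w 0.0171336565694457 F [-0.115  0.607 -2.628] q [-0.49   0.317  1.648  0.     1.177 -2.327]
shift cm [ 4.739  0.096 -0.175] rot deg [-0.032  0.009  0.012]
```

View pics/wrist12.png

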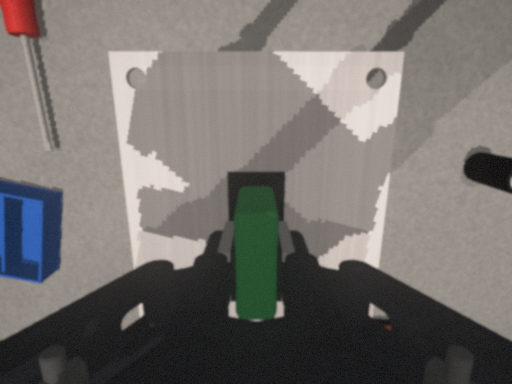

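View pics/side12.png

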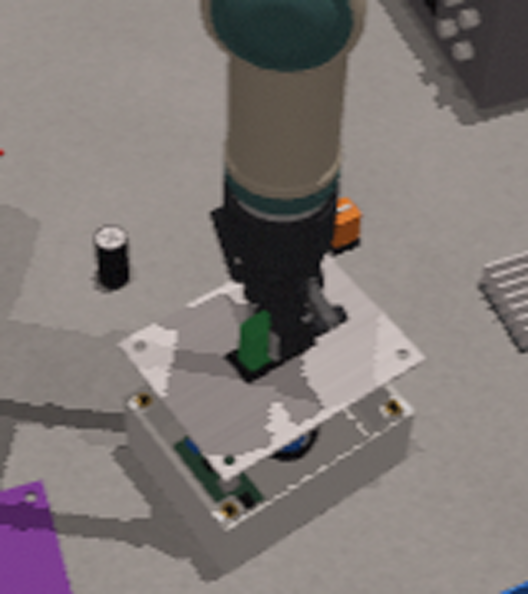

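View pics/top12.png

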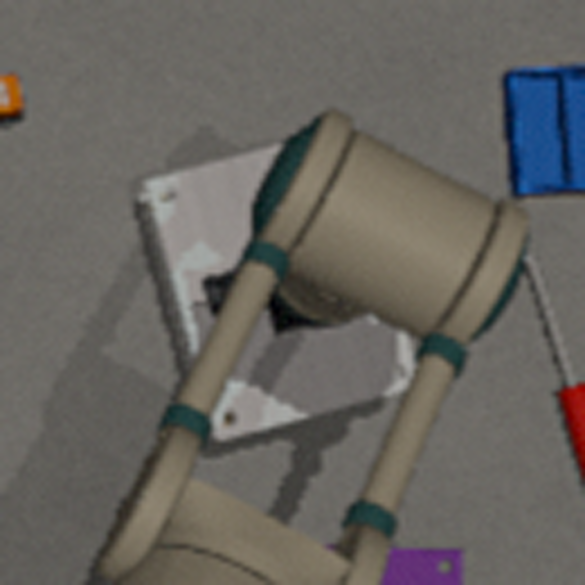

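Run:
```python
from h import *
import pickle
np.set_printoptions(precision=4,suppress=True)
S=pickle.load(open("pics/side12.pkl","rb"));T=pickle.load(open("pics/top12.pkl","rb"));W=pickle.load(open("pics/wrist12.pkl","rb"))
s=lambda p:(np.array(p)+.5)/3.3-.5+[200,130]
t=lambda p:(np.array(p)+.5)/4.5-.5+[270,130]
h=onplane(S,s([(402,354),(229,461),(140,346)]),.143);b=onplane(S,s([(392,407),(229,510.5),(143,400.5)]),.072)
print("side holes",h[:,:2],"threads",b[:,:2],"\ndiff",(h-b)[:,:2], "centre",(h[0]+h[2])/2,(b[0]+b[2])/2)
ht=onplane(T,t([(170,194),(229,417)]),.143); print("top",ht, "vs thr .5884 -.1277, .4392 -.1697")
# depth of plate
P=cloud(S); q=P[np.round(s([(300,440),(200,300),(180,380)])[:,1]).astype(int),np.round(s([(300,440),(200,300),(180,380)])[:,0]).astype(int)];print(q)
hw=onplane(W,[(137,78),(376,78)],.143);print("wrist",hw)
```

```text
side holes [[ 0.6176 -0.2386]
 [ 0.4667 -0.2814]
 [ 0.4371 -0.168 ]] threads [[ 0.6169 -0.239 ]
 [ 0.4672 -0.2815]
 [ 0.4359 -0.1698]] 
diff [[ 0.0008  0.0005]
 [-0.0005  0.0002]
 [ 0.0012  0.0018]] centre [ 0.5274 -0.2033  0.143 ] [ 0.5264 -0.2044  0.072 ]
top [[ 0.5887 -0.1296  0.143 ]
 [ 0.4395 -0.1676  0.143 ]] vs thr .5884 -.1277, .4392 -.1697
[[ 0.5562 -0.2096  0.01  ]
 [ 0.4922 -0.1429  0.1422]
 [ 0.4546 -0.2082  0.1453]]
wrist [[ 0.467  -0.2802  0.143 ]
 [ 0.4365 -0.1681  0.143 ]]
```

```bash
python3 -m crank '[[1,0,-0.1,0,0,0,1],[2.2,0,-0.1,0,0,0,1],[3.4,0,-0.1,0,0,0,1],[4.3,0,-0.1,0,0,0,1],[4.7,0,-0.1,0,0,0,1]]' 70; python3 -m crank '[[0,0,0,0,0,0,1],[0,0,0,0,0,0,1],[0,0,0,0,0,0,1],[0,0,0,0,0,0,1]]'; python3 go.py 0.528 -0.205 0.106 105.3
python3 - <<'E'
from h import *
import pickle
for n in ("wrist","side","top"):
    d=eyes.get_image(n); pickle.dump(d,open(f"pics/{n}13.pkl","wb")); c=d["color"]
    if n=="side": c=cv2.resize(c[130:310,200:360],None,fx=3.3,fy=3.3,interpolation=cv2.INTER_CUBIC)
    if n=="top": c=cv2.resize(c[130:260,270:400],None,fx=4.5,fy=4.5,interpolation=cv2.INTER_CUBIC)
    cv2.imwrite(f"pics/{n}13.png",c)
E
```

```text
clock: 15.65
position: [0.5281, -0.2048, 0.1053]
ee_rot: [0.43, -0.561, 0.43, 0.562]
contact_force: [-0.2, -0.3, -1.5]
width: 0.0171
clock: 16.15
position: [0.5287, -0.2051, 0.1066]
ee_rot: [-0.43, 0.562, -0.429, -0.561]
contact_force: [0.0, -0.0, -3.2]
width: 0.017
clock 16.15 pos [ 0.529 -0.205  0.107] jaw 105.19 tilt 0.04 w 0.016974506639718244 F [ 0.004 -0.005 -3.227] q [-0.493  0.36   1.711  0.     1.07  -2.329]
shift cm [0.058 0.066 0.024] rot deg [-0.111 -0.019  0.029]
```

View pics/wrist13.png

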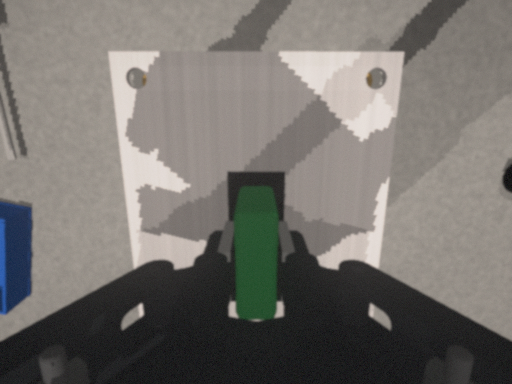

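View pics/side13.png

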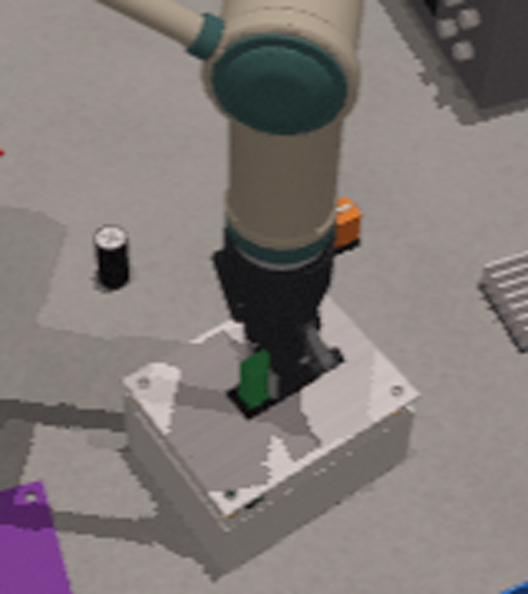

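View pics/top13.png

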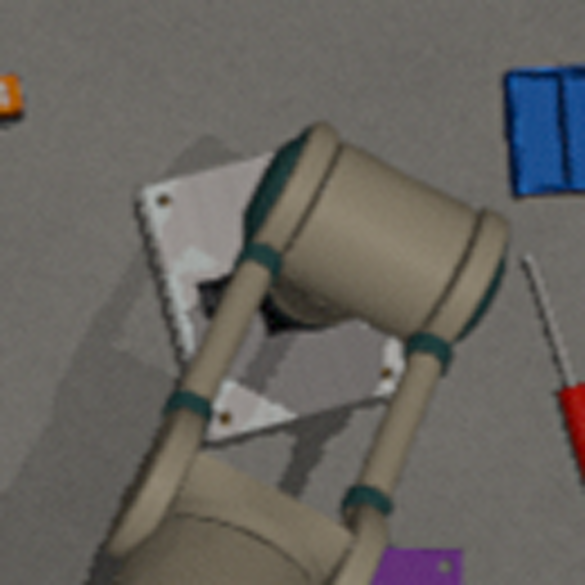

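Run:
```python
from h import *
import pickle
np.set_printoptions(precision=4,suppress=True)
S=pickle.load(open("pics/side13.pkl","rb"));T=pickle.load(open("pics/top13.pkl","rb"));W=pickle.load(open("pics/wrist13.pkl","rb"))
s=lambda p:(np.array(p)+.5)/3.3-.5+[200,130]
t=lambda p:(np.array(p)+.5)/4.5-.5+[270,130]
z=.0965
print("side holes-thr",(onplane(S,s([(397,391),(230,494),(144,383)]),z)[:,:2]-[[.6169,-.239],[.4672,-.2815],[.4364,-.1697]]))
print("top holes-thr",onplane(T,t([(164,201),(224,418),(387,373)]),z)[:,:2]-[[.5884,-.1277],[.4392,-.1697],[.4696,-.2813]])
print(manip.get_state()["position"],manip.get_state()["qd"])
```

```text
side holes-thr [[ 0.0008 -0.0017]
 [ 0.0006 -0.0002]
 [ 0.0012 -0.0006]]
top holes-thr [[ 0.0002 -0.0017]
 [-0.0003  0.0003]
 [-0.0001 -0.0001]]
[ 0.5286 -0.205   0.1064] [-0.0008  0.002  -0.0011 -0.0002  0.0011  0.0003]
```

Everything agrees within about 2 mm and the arm is still, so I'm handing in.

Run:
```python
from rig import manip
print(manip.sign_off()); s=manip.get_state(); print(s["clock"],s["position"],s["width"])
```

```text
the job is handed in; nothing more can be done
None
the job is handed in; nothing more can be done
```

The blue capacitor is standing released in the clamp ring. The gripper now holds the aluminium cover still and level over the box, and the job is handed in.

**Capacitor:** the wrist view after release showed it upright, about 1 mm from the ring's axis. It was seated on the box floor, with about 4 N of contact felt as it touched down. I had no clear view of it after the cover moved over the box.

**Cover:**
- **Height:** its underside is about 20 mm above the rim, judging from the arm's position.
- **Level:** the tool was within 0.05° of vertical before hand-in.
- **Alignment:** the side and top views each show three holes within about 2 mm of their threads (limit 5 mm). Brass shows through the holes in the top view. I did not check the fourth hole in the side view.
- **Grip:** it is held at 70 N, and the wrist force reads only the cover's weight.

**Time and bystanders:** it took about 16 s of the 67 s, and I never touched a bystander.

**Disagreements:** single wrist-camera readings of the box differed from the two fixed cameras by up to about 3 mm, so I worked from their combined estimate. The interface reports no verdict.

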